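# Fit the two-lug filter cartridge into the fume filter unit

## Robot

A 6-joint arm with a two-finger parallel gripper is mounted at the origin on the work surface. World frame = base frame: x ahead of the robot, y to its left, z up, the work surface at z = 0. Lengths are in mm, angles in rad, forces in N, time in s.
With the tool pointing down it reaches from about 400 to 925 mm from the base axis. Payload 3.4 kg.
Tool frame: the origin (TCP) lies at the very end of the fingers, on their centre line; the grasp point (between the pads) lies 19 mm behind it; z points along the fingers, y is the direction in which the jaws open and shut (so a half turn about z gives the same grasp; the last joint's range is limited). The gripper opens to 85 mm and grips with 20 to 120 N. Pads are 22 mm wide; open, the fingers measure 114 mm over their backs; the gripper's body (76 mm by 85 mm) begins 54 mm behind the grasp point. The pads swing forward as they close: fully open they stand 13 mm farther back than shut.
Start: joints at [-1.29, 0.307, 1.506, -0, 1.328, -0.073], TCP at [199.733, -539.201, 231.305] pointing down, gripper open.
Joint ranges: [-3.12, 3.12], [-1.05, 2.28], [0.14, 2.33], [-1.42, 4.57], [0.1, 2.73], [-2.68, 2.68]. Speed limits (rad/s): [2.57, 2.57, 3.14, 3.14, 3.14, 3.14].

## Interface

Orientations are given as a rotation vector (axis times angle).
In Python, from station import reach, servo_line, movej, open_gripper, gripper_close, wait, ik, get_obs, get_image, camera_info, IKError, sign_off, outline_of, pinpoint gives the robot as it stands. Calls block until the motion is done:
- reach(position, orientation): joint-space move of the TCP to a pose.
- servo_line(position, frame=None, feed=150): straight line of the TCP; frame=None keeps the orientation; feed is the mean speed in mm/s.
- movej(angles): joint-space move.
- open_gripper() and gripper_close(grasp_force=None): open the fingers fully, or close them until they stop; grasp_force is the grip in N (None keeps the last).
- wait(seconds).
- ik(position, orientation): joint angles nearest the present ones, or None.
- get_obs(): the state.
- get_image(name): name is "scene" or "top" or "wrist"; returns the picture (400x640x3 uint8, red, green, blue); there is no depth.
- camera_info(name): a dict with "mtx" (3x3 intrinsics, pixels), "R" (3x3) and "t" (3): a world point X has camera coordinates R X + t. Camera axes: x right, y down, z forward; pixel columns grow to the right and rows downward; lengths in mm; the calibration is good to about 2 mm. The wrist camera is an equidistant fisheye: a pixel r from the principal point sees the ray r / f radians off the axis. A picture is of the moment at which its call begins: read the wrist's pose just before it. camera_info takes no time and is no camera call; for the wrist camera it gives the pose at the moment of the call.
A pose or a line that the arm cannot do raises IKError and nothing moves.
- sign_off(): hands the job in, once; it reports no verdict.
Trained networks look in the newest picture that a camera, given by its name, has taken for a name from the list of things; names that differ only in an ending like _2 or _b are one class to them, and where a whole thing is asked for, a point or a joint stands for the part that bears it (a point fixed in the world has none). Each returns a list of dicts, best first, with "p" (0 to 1); they miss things now and then, are a little off and sometimes report something else, mostly with a low value. They report only what shows in the picture. A call takes as long as a camera call. They do not tell look-alikes from the thing itself.
- outline_of(camera, name): "pixels" (400x640 bool, what is visible of it) and "location" ([row, column] in pixels, amid what is visible of it).
- pinpoint(camera, name): "location" ([row, column] in pixels: a listed point, or the origin of a listed thing).
The state is a dict: "t": time; "joint_pos": joint angles; "qvel": joint speeds; "effort": joint torques, N m; "tcp_pos": TCP position; "orientation": TCP orientation; "contact_force": force on the tool from outside, world axes, zero at the start; "moment": the same for the moment, N m; "opening": finger opening in mm.
Only numpy, scipy, OpenCV 4.12 (cv2) and the standard library are available. Lean on these libraries where they do the work, as an engineer would, in place of code of your own. Each camera call takes 0.05 s, during which the arm holds its last target.

## Task

Fit a fresh cartridge into the printer's fume filter unit: take the one with exactly two lugs on its sides, line its lugs up with the two slots of the round port, push it down to the bottom, then twist it clockwise (seen from above) to its stop so that it is locked, and let go. Leave the other two cartridges standing where they are.

Things in the scene. Friction and masses are not known exactly. Their poses are not given: they have to be found in the camera images.
- cartridge: White cylinder with black rim, bar and lugs, 46 mm diameter, 60 mm high, about 0.16 kg. On top a grip bar: 46 mm long (x), 14 mm thick (y), 60 to 84 mm above the base. Two lugs stick out along +x and -x, in line with the bar: 10 mm wide, out to 38 mm from the axis, 8 to 16 mm above the base. Origin: centre of underside, z up. A half turn about z makes no difference.
- filter_unit: Fixed grey box; square black plate on top (75 mm above table, 8 mm thick). Origin: port axis at table height, z up. Port: hole 56 mm wide, two slots 26 mm wide along +x and -x, out to 43 mm from the axis. Pushed in, the cartridge's base is on a flat floor 46 mm above the table. Locked: lugs 60 deg clockwise from above (about -z) from the slots, at stops, marked by two metal ribs. No spring.
- plain_cartridge: Not to be used: a cartridge of the same body and grip bar, without any lugs. Origin: centre of its underside.
- three_lug_cartridge: Not to be used: a cartridge of the same body and grip bar, with three lugs 120 degrees apart. Origin: centre of its underside.
Things that resemble listed ones, but are neither listed nor needed, are in the scene too. Leave any red look-alike of the cartridge alone.

How it is judged:
By the outcome, as a careful person would: the job done as asked, in the order asked, and still so for the second after the job is handed in, with the robot touching nothing.
It also fails if it takes over 45 s, if anything falls off the work surface, if the arm or the gripper's body presses on something with over 40 N, if the wrist force passes 120 N, or if a joint passes its speed limit or range.

## Working session

There is one attempt and no reset: what is moved stays moved. The work goes in short steps, each a Python script; the robot and the scene stay as the last script left them, time stands still between calls to the robot, and variables do not carry over. Pictures are saved under pics/ and viewed, and the job is handed in when it is done.

```bash
ls; mkdir -p pics
python3 - <<'E'
from station import *
import cv2,json
for n in ["scene","top","wrist"]:
    im=get_image(n); cv2.imwrite(f"pics/{n}0.png",im[:,:,::-1])
    c=camera_info(n); print(n,c["mtx"],c["R"],c["t"])
    for k in ["cartridge","filter_unit","plain_cartridge","three_lug_cartridge"]:
        print(k,[(round(d["p"],2),[round(float(v)) for v in d["location"]]) for d in pinpoint(n,k)],[(round(d["p"],2),[round(float(v)) for v in d["location"]]) for d in outline_of(n,k)])
print(get_obs())
E
```

```text
pics
scene [[478.50336644   0.         317.1981513 ]
 [  0.         478.50336644 203.76802077]
 [  0.           0.           1.        ]] [[ 0.66842608  0.74367685 -0.01230134]
 [ 0.52194517 -0.48078533 -0.70456987]
 [-0.52988661  0.46453225 -0.70952799]] [-342.4121906  -259.91424199 1513.39573915]
cartridge [(0.77, [258, 251]), (0.71, [269, 210])] [(0.88, [259, 208]), (0.73, [249, 248])]
filter_unit [(0.66, [184, 379])] [(0.72, [176, 381]), (0.53, [266, 290])]
plain_cartridge [(0.78, [276, 292])] [(0.63, [267, 291])]
three_lug_cartridge [(0.93, [209, 290])] [(0.76, [204, 289])]
top [[376.21122674   0.         316.96663219]
 [  0.         376.21122674 198.65730413]
 [  0.           0.           1.        ]] [[-0.02121096 -0.99977451  0.00101489]
 [-0.99477336  0.02100342 -0.09992406]
 [ 0.09988021 -0.00312907 -0.99499455]] [-28.72114426 559.2587191  777.84701463]
cartridge [(0.9, [226, 444]), (0.69, [217, 401])] [(0.68, [212, 402]), (0.57, [222, 446])]
filter_unit [(0.95, [204, 214])] [(0.69, [228, 447]), (0.59, [195, 208])]
plain_cartridge [(0.69, [164, 382])] [(0.75, [160, 387])]
t
[... 421 characters left out ...]
ge [] []
three_lug_cartridge [] []
{'t': 1.35, 'joint_pos': array([-1.28949335e+00,  3.06822994e-01,  1.50642362e+00, -3.43722816e-05,
        1.32841661e+00, -7.35272155e-02]), 'qvel': array([-0.00241969, -0.00123589,  0.00040493,  0.0007799 ,  0.00081595,
        0.00061013]), 'effort': array([-2.48956538e-03, -4.57494342e+01, -2.52326953e+01, -3.20018307e-04,
        7.80477967e-04, -5.39772472e-06]), 'tcp_pos': array([ 199.7195687 , -539.18501953,  231.28278386]), 'orientation': array([-3.09221167e+00, -5.54447590e-01,  6.36240660e-05]), 'contact_force': array([ 0.82886099,  0.17222705, -0.59488273]), 'moment': array([-0.02518005, -0.02856007,  0.03007458]), 'opening': 85.41548200619376}
```

View pics/scene0.png

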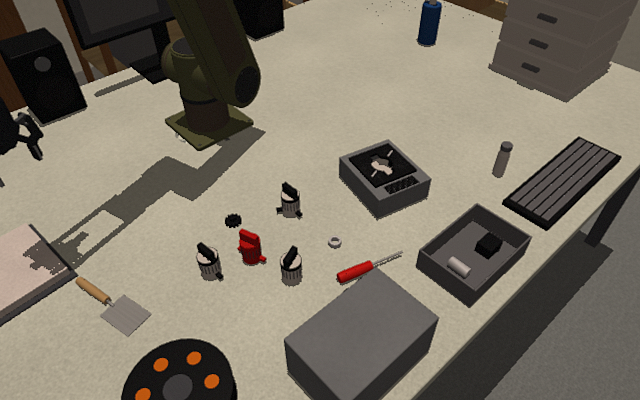

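View pics/top0.png

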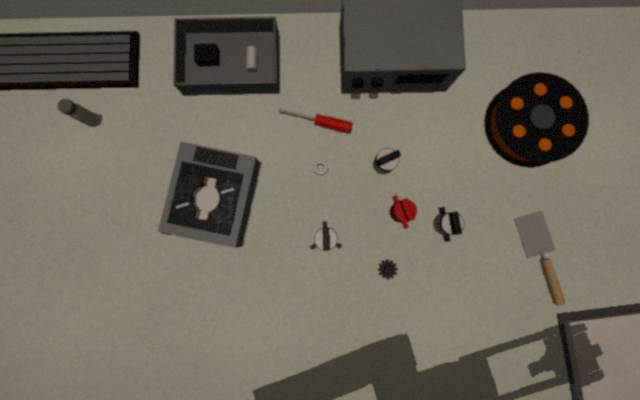

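Run:
```python
import cv2
a=cv2.imread("pics/top0.png")[130:270,300:480]; cv2.imwrite("pics/topc.png",cv2.resize(a,None,fx=4,fy=4,interpolation=2))
a=cv2.imread("pics/scene0.png")[170:310,180:340]; cv2.imwrite("pics/scenec.png",cv2.resize(a,None,fx=4,fy=4,interpolation=2))
```

```text
(no output)
```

View pics/topc.png

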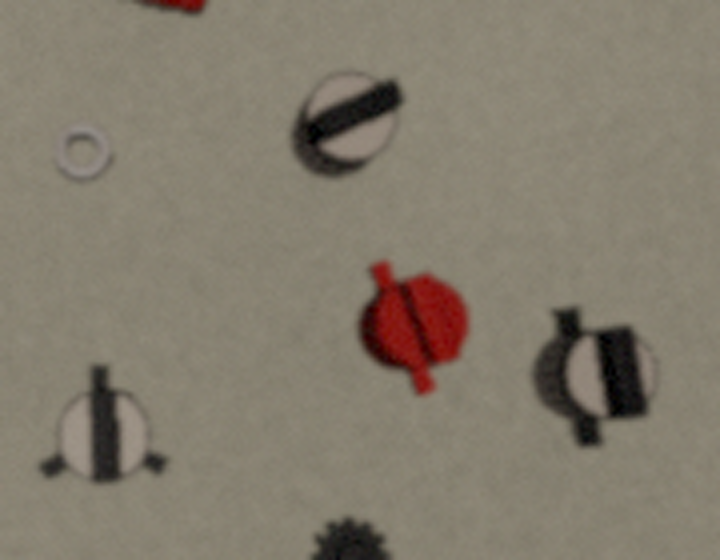

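View pics/scenec.png

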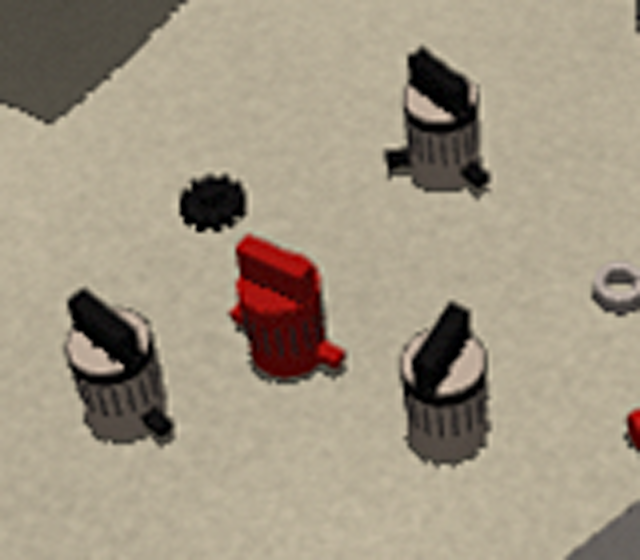

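Candidates in the top view are (222,450), (238,326), (160,387) and (210,403). The one at (222,450) has two opposite lugs in line with its bar, so it fits. (238,326) has three lugs, (160,387) has none, and (210,403) is the red look-alike. Next I'll take coarse poses and then close views with the wrist camera.

```bash
cat > h.py <<'E'
from station import *
import numpy as np, cv2
from scipy.spatial.transform import Rotation as Ro
def ray(n,rc,info=None):
    c=info or camera_info(n); K=c["mtx"]; v=np.array([(rc[1]-K[0,2])/K[0,0],(rc[0]-K[1,2])/K[1,1]])
    if n=="wrist":
        th=np.hypot(*v); d=np.array([*(v/th*np.sin(th)),np.cos(th)])
    else: d=np.array([*v,1.])
    R=np.array(c["R"]); t=np.array(c["t"]); return -R.T@t, R.T@d
def onz(n,rc,z,info=None):
    o,d=ray(n,rc,info); return (o+d*(z-o[2])/d[2])
def proj(n,X,info=None):
    c=info or camera_info(n); K=c["mtx"]; p=np.array(c["R"])@np.array(X,float)+c["t"]
    if n=="wrist":
        r=np.hypot(p[0],p[1]); th=np.arctan2(r,p[2]); v=p[:2]/r*th
    else: v=p[:2]/p[2]
    return np.array([v[1]*K[1,1]+K[1,2],v[0]*K[0,0]+K[0,2]])
def down(a): # tool y axis (jaws) at world angle a, z down
    y=np.array([np.cos(a),np.sin(a),0]); z=np.array([0,0,-1.]); x=np.cross(y,z)
    return Ro.from_matrix(np.c_[x,y,z]).as_rotvec()
E
python3 - <<'E'
from h import *
P=lambda *a:print(*[np.round(x,1) if not isinstance(x,str) else x for x in a])
P("cart origin",onz("top",(226,444),0),onz("scene",(269,210),0))
P("lugs",onz("top",(209.5,442),16),onz("top",(239.5,447),16))
P("bar",onz("top",(212.5,453.75),84),onz("top",(233,457),84))
P("unit",onz("top",(204,214),0),onz("scene",(184,379),0))
P("disc",onz("top",(198,207),46))
P("red",onz("top",(217,401),0))
for p in ("pics/top0.png",):
    a=cv2.imread(p)[130:260,150:270]; cv2.imwrite("pics/unitc.png",cv2.resize(a,None,fx=5,fy=4.5,interpolation=2))
o=get_obs(); print(Ro.from_rotvec(o["orientation"]).as_matrix().round(2)); c=camera_info("wrist"); print((-np.array(c["R"]).T@c["t"]).round())
E
```

```text
cart origin [ 494.9 -319.     0. ] [ 494.6 -316.7    0. ]
lugs [ 530.4 -311.2   16. ] [ 465.5 -318.4   16. ]
bar [ 519.5 -311.4   84. ] [ 478.9 -315.5   84. ]
unit [554.3 187.4   0. ] [561.9 181.1   0. ]
disc [563.  189.7  46. ]
red [ 516.8 -225.2    0. ]
[[ 0.94  0.35 -0.  ]
 [ 0.35 -0.94  0.  ]
 [-0.   -0.   -1.  ]]
[ 267. -514.  374.]
```

View pics/unitc.png

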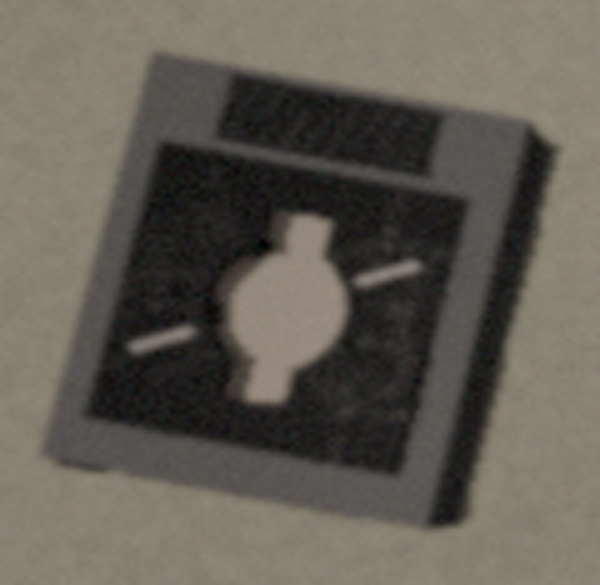

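Run:
```python
from h import *
u=lambda x,y:onz("top",(130+y/4.5,150+x/5),75)[:2]
pts=[u(128,348),u(195,330),u(358,284),u(423,264)]
c=np.mean(pts,0); d=(pts[3]+pts[2]-pts[0]-pts[1]); print("ribs center",c.round(1),"ang",np.degrees(np.arctan2(d[1],d[0])))
ang=np.degrees(np.arctan2(d[1],d[0]))+60
print("slot ang",ang%180)
for a in (96.3,-83.7):
    q=ik([498,-315,260],down(np.radians(a))); print(a,q)
for a in (ang%180+90,ang%180-90):
  for off in (0,-60,-70):
    q=ik([558,188,180],down(np.radians(a+off))); print(a,off,q)
reach([498,-315,250],down(np.radians(96.3 if False else -83.7))) if False else None
```

```text
ribs center [559.7 184.8] ang -73.45880711500789
slot ang 166.5411928849921
96.3 [-6.35672350e-01  3.06826764e-01  1.43192816e+00 -4.44089210e-16
  1.40283773e+00 -2.31642442e+00]
-83.7 [-6.35672350e-01  3.06826764e-01  1.43192816e+00 -8.88178420e-16
  1.40283773e+00  8.25168234e-01]
256.54119288499214 0 [ 2.53242525e-01  3.67985601e-01  1.54939179e+00 -4.44089210e-16
  1.22421526e+00  2.05893935e+00]
256.54119288499214 -60 None
256.54119288499214 -70 None
76.54119288499211 0 [ 0.25324253  0.3679856   1.54939179  0.          1.22421526 -1.0826533 ]
76.54119288499211 -60 [ 2.53242525e-01  3.67985601e-01  1.54939179e+00 -4.44089210e-16
  1.22421526e+00 -3.54557529e-02]
76.54119288499211 -70 [ 2.53242525e-01  3.67985601e-01  1.54939179e+00 -8.88178420e-16
  1.22421526e+00  1.39077172e-01]
```

Run:
```python
from h import *
reach([498,-315,230],down(np.radians(-83.7))); wait(0.2)
i=camera_info("wrist"); im=get_image("wrist"); np.save("wi1.npy",i,allow_pickle=True); cv2.imwrite("pics/w1.png",im[:,:,::-1])
print(proj("wrist",[498,-315,84]), (-np.array(i["R"]).T@i["t"]).round(), get_obs()["t"])
```

```text
[193.22869222 314.63020306] [ 569. -308.  373.] 2.9917
```

View pics/w1.png

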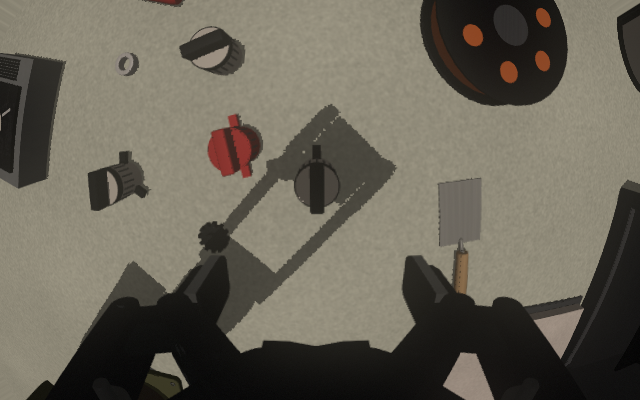

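Run:
```python
import cv2
a=cv2.imread("pics/w1.png")[130:230,270:370]; cv2.imwrite("pics/w1c.png",cv2.convertScaleAbs(cv2.resize(a,None,fx=6,fy=6,interpolation=2),alpha=2))
```

```text
(no output)
```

View pics/w1c.png

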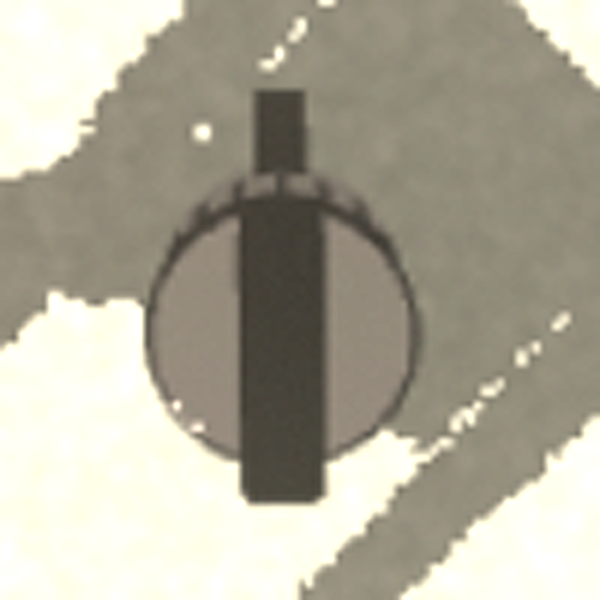

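The crop shows the bar vertical at columns 310–324 with its lower end at row 213. The disc is centred near (185,317) and the far lug at (152,317). Next step: work out the position and grasp.

Run:
```python
from h import *
i=np.load("wi1.npy",allow_pickle=True).item()
print("disc",onz("wrist",(184.7,317),60,i),"barend",onz("wrist",(213.3,317.1),84,i),"lugtip",onz("wrist",(145.2,316.7),16,i))
print("bar top edges",onz("wrist",(185,310),84,i),onz("wrist",(185,324.2),84,i))
```

```text
disc [ 501.32738587 -317.15679624   60.        ] barend [ 478.10266162 -319.69433279   84.        ] lugtip [ 538.14303414 -312.99046811   16.        ]
bar top edges [ 505.4826774  -309.86112673   84.        ] [ 506.9520297 -323.3226972   84.       ]
```

Run:
```python
from h import *
a=down(np.radians(-83.6))
reach([500.9,-317.1,130],a)
servo_line([500.9,-317.1,63],feed=120)
o=get_obs(); print(o["contact_force"].round(1),o["t"])
gripper_close(60)
o=get_obs(); print(o["contact_force"].round(1),o["opening"],o["t"],o["tcp_pos"])
servo_line([500.9,-317.1,200],feed=150)
o=get_obs(); print(o["contact_force"].round(1),o["opening"],o["t"])
i=camera_info("wrist"); im=get_image("wrist"); cv2.imwrite("pics/w2.png",im[:,:,::-1])
reach([559,186,200],down(np.radians(76.5)))
wait(.1)
i=camera_info("wrist"); im=get_image("wrist"); np.save("wi3.npy",i,allow_pickle=True);cv2.imwrite("pics/w3.png",cv2.convertScaleAbs(im[:,:,::-1],alpha=1.5))
im=get_image("top");cv2.imwrite("pics/t3.png",im[:,:,::-1])
print(get_obs()["t"])
```

```text
[-0.2 -0.9  0.6] 4.1833
[0.  1.4 2.3] 12.668856596867176 4.8333 [ 501.1522281  -317.12474298   63.31308579]
[-0.7 -0.8 -2.9] 12.80454407939697 5.9
7.9917
```

View pics/w3.png

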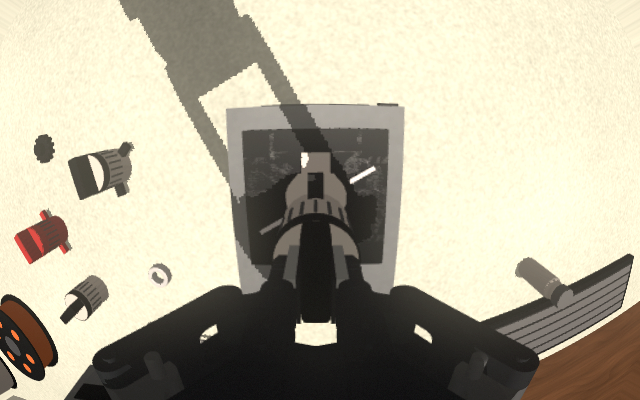

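View pics/t3.png

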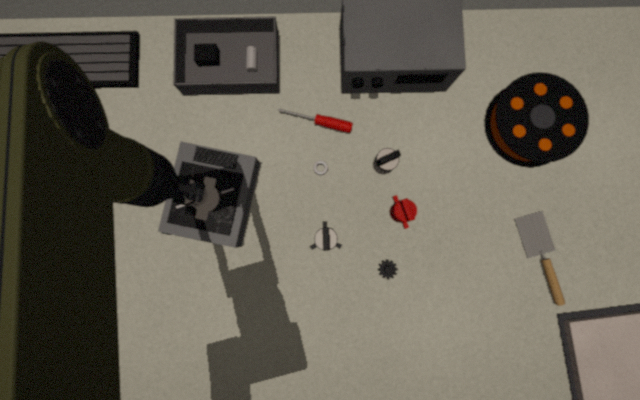

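The cartridge is held and hangs above the port. The wrist view shows the lug at (185,316), the slot end at about (158,316), and the right rib at about (173,363).

Run:
```python
import cv2
a=cv2.imread("pics/w3.png")[95:275,225:410]; cv2.imwrite("pics/w3c.png",cv2.convertScaleAbs(cv2.resize(a,None,fx=4,fy=3.3,interpolation=2),alpha=1.3))
```

```text
(no output)
```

View pics/w3c.png

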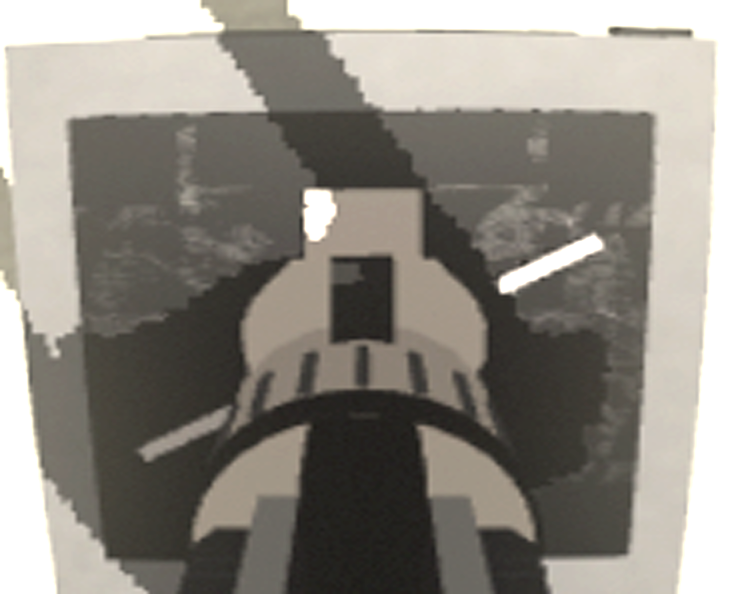

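Run:
```python
from h import *
i=np.load("wi3.npy",allow_pickle=True).item()
u=lambda x,y,z=75:onz("wrist",(95+y/3.3,225+x/4),z,i)[:2]
dg=lambda d:np.degrees(np.arctan2(d[1],d[0]))
cor=[u(68,118),u(655,113),u(632,555),u(105,558)]
print("plate",np.mean(cor,0), [dg(cor[k]-cor[(k+1)%4]) for k in range(4)],[np.linalg.norm(cor[k]-cor[(k+1)%4]) for k in range(4)])
r1,r2,l1=u(503,287),u(602,241),u(148,455)
d=r2-l1; print("ribs",r1,r2,l1,"mid outer",(r2+l1)/2,dg(d))
s1,s2=u(302,188),u(424,188); print("slot w",np.linalg.norm(s1-s2),"mid",(s1+s2)/2)
m=(s1+s2)/2; c=(r2+l1)/2; print("slot dir",dg(m-c),np.linalg.norm(m-c), dg(s2-s1)+90)
o=get_obs();print(o["tcp_pos"],o["contact_force"],o["opening"],camera_info("wrist")["t"]-np.array(i["t"]))
```

```text
plate [561.55433248 185.6153385 ] [np.float64(-102.98188729984996), np.float64(167.44692801376152), np.float64(76.83442903436833), np.float64(-13.045535671550072)] [np.float64(127.93799315363778), np.float64(128.01944343190547), np.float64(129.03852539595485), np.float64(127.60225481968853)]
ribs [552.13566877 219.25169883] [544.81797568 243.46615662] [580.06359178 128.90906005] mid outer [562.44078373 186.18760834] 107.10148561068115
slot w 26.398821444202248 mid [519.05915132 195.34708617]
slot dir 168.077828640566 44.33804308712544 166.43059165462336
[559.2854581  185.1988784  199.98854924] [ 0.19030306  0.12318449 -1.79707905] 12.770088675626576 [-0.04502735 -0.00115593  0.00393424]
```

Run:
```python
from h import *
a=down(np.radians(77.0)); P=[561.0,185.6]
reach(P+[185],a)
f0=get_obs()["contact_force"]
for z in (150,135,125,118,113,111,110,109.3,108.6,108):
    servo_line(P+[z],feed=80 if z>120 else 25)
    o=get_obs(); f=o["contact_force"]-f0; print(z,o["tcp_pos"].round(1),f.round(1),round(o["opening"],1),round(o["t"],2))
    if np.linalg.norm(f)>12: break
im=get_image("wrist");cv2.imwrite("pics/w4.png",cv2.convertScaleAbs(im[:,:,::-1],alpha=1.5))
```

```text
150 [561.1 185.7 150. ] [ 0.1 -0.4  0.2] 12.4 8.82
135 [560.7 185.5 134.8] [-0.1 -0.2  0.5] 13.0 9.16
125 [560.6 185.5 124.7] [-0.2 -0.1 -0.2] 12.6 9.43
118 [560.9 185.6 117.8] [-0.3 -1.   0.4] 12.9 9.87
113 [560.7 185.5 112.7] [-0.4 -0.5  0.6] 12.7 10.22
111 [560.9 185.6 110.9] [-0.2 -0.1 -0.5] 12.4 10.47
110 [560.9 185.6 109.9] [ 0.1 -0.7  0.5] 13.2 10.72
109.3 [561.1 185.6 109.3] [ 0.3 -1.7  0.8] 13.0 10.97
108.6 [561.1 185.6 109.3] [-1.8 -0.5  6.6] 12.6 11.22
108 [561.2 185.6 109.3] [-2.9 -1.6 11.2] 12.8 11.47
```

View pics/w4.png

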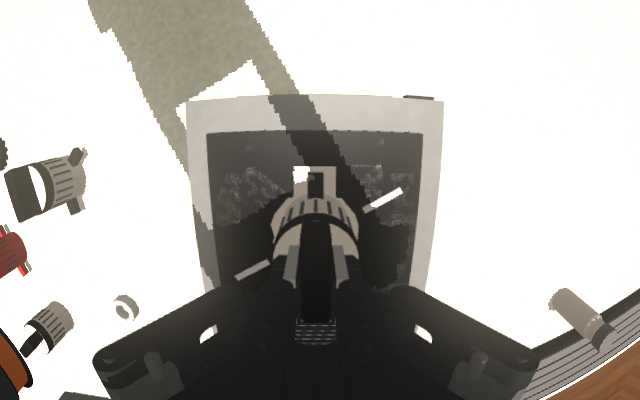

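The base is on the floor: TCP is at 109.3 with 11 N, as expected. The lug is in the slot at (185,316). Now the twist.

Run:
```python
from h import *
P=[561.0,185.6,109.0]
m0=get_obs()["moment"][2]
for k in list(range(8,57,8))+[58,60,62,64]:
    reach(P,down(np.radians(77.0-k)))
    o=get_obs(); R=Ro.from_rotvec(o["orientation"]).as_matrix(); print(k,"jaw",np.degrees(np.arctan2(R[1,1],R[0,1])).round(1),o["tcp_pos"].round(1),o["contact_force"].round(1),"Mz",round(o["moment"][2],2),round(o["opening"],1),round(o["t"],2))
    if abs(o["moment"][2]-m0)>0.9 or np.linalg.norm(o["contact_force"])>40: break
im=get_image("wrist");cv2.imwrite("pics/w5.png",cv2.convertScaleAbs(im[:,:,::-1],alpha=1.5))
```

```text
8 jaw 69.2 [561.5 185.7 109.3] [-0.5 -0.3  3.4] Mz -0.04 12.9 11.78
16 jaw 61.3 [561.5 185.9 109.3] [ 0.1 -0.1  3.3] Mz -0.03 12.9 12.03
24 jaw 53.4 [561.5 185.8 109.3] [-0.2  0.9  3.6] Mz 0.01 12.6 12.29
32 jaw 45.4 [561.4 185.7 109.3] [0.2 0.5 5. ] Mz -0.07 12.4 12.55
40 jaw 37.4 [561.4 185.7 109.3] [-0.2 -0.5  4.7] Mz -0.04 12.5 12.81
48 jaw 29.4 [561.3 185.6 109.3] [0.3 0.6 5.4] Mz -0.11 12.6 13.07
56 jaw 21.4 [561.3 185.6 109.3] [0.1 0.1 5.9] Mz -0.06 12.8 13.32
58 jaw 19.4 [561.3 185.6 109.3] [-0.2  0.2  5.1] Mz 0.02 12.6 13.57
60 jaw 17.4 [560.7 185.5 109.3] [-1.6  1.1  6.6] Mz 0.13 13.1 13.82
62 jaw 15.6 [560.6 185.5 109.3] [-1.6  0.2  6.5] Mz 0.88 12.7 14.07
```

View pics/w5.png

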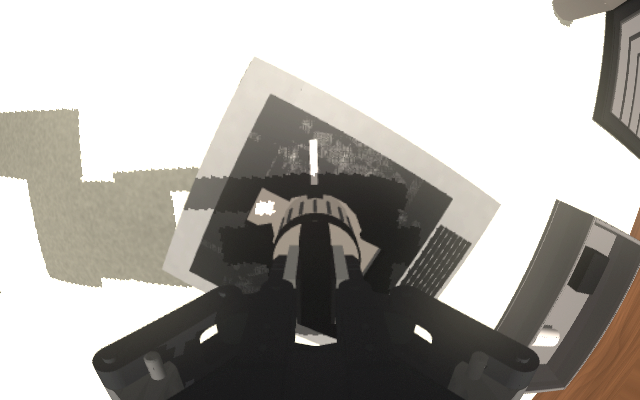

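Torque rises at about 61° and the bar lines up with the rib at (160,313). I'll push slightly more to confirm the stop, then release and check.

Run:
```python
from h import *
P=[561.0,185.6,109.0]
reach(P,down(np.radians(77.0-63.5))); wait(.2)
o=get_obs(); R=Ro.from_rotvec(o["orientation"]).as_matrix(); print("jaw",np.degrees(np.arctan2(R[1,1],R[0,1])).round(1),"Mz",o["moment"].round(2),o["contact_force"].round(1))
reach(P[:2]+[109.3],down(np.radians(77.0-61.2))); wait(.1)
o=get_obs();print("relaxed Mz",o["moment"].round(2))
open_gripper(); wait(.2)
o=get_obs(); print(o["contact_force"].round(1),o["opening"])
servo_line(P[:2]+[230],feed=120)
i=camera_info("wrist"); im=get_image("wrist");np.save("wi6.npy",i,allow_pickle=True);cv2.imwrite("pics/w6.png",cv2.convertScaleAbs(im[:,:,::-1],alpha=1.5))
reach([450,-150,330],down(np.radians(0))); wait(.1)
im=get_image("top");cv2.imwrite("pics/t6.png",im[:,:,::-1]); a=im[130:260,150:270,::-1]; cv2.imwrite("pics/t6c.png",cv2.resize(a,None,fx=5,fy=4.5,interpolation=2))
im=get_image("scene");a=im[120:300,180:450,::-1]; cv2.imwrite("pics/s6c.png",cv2.resize(a,None,fx=2.9,fy=2.9,interpolation=2))
print(get_obs()["t"])
```

```text
jaw 14.2 Mz [0.12 0.2  1.38] [-0.7 -0.5  7.4]
relaxed Mz [0.07 0.08 0.79]
[-0.1  0.3  0.2] 85.60531380896865
18.6083
```

View pics/w6.png

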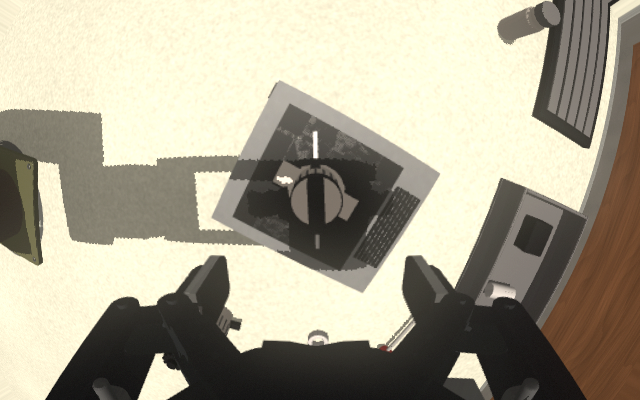

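View pics/t6c.png

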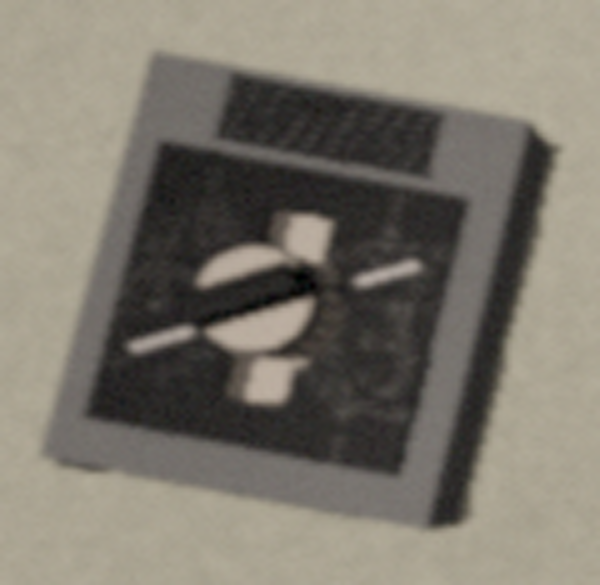

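View pics/s6c.png

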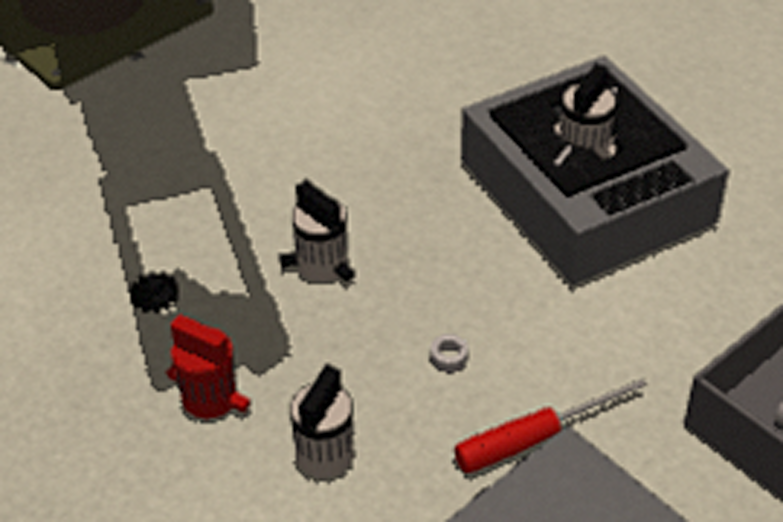

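The bar lies in line with both ribs: wrist view ribs at (145,315) and (241,317), bar between them. Both slots are empty, and the other cartridges and the red one are standing as before.

```bash
python3 -c "
from station import *
print(sign_off())"
```

```text
the job is handed in; nothing more can be done
None
```

The two-lug cartridge is fitted and locked in the filter unit, and the job is handed in. It took about 18.6 s of robot time.

- **Insertion:** I gripped it by its bar, lined its lugs up with the slots and lowered it to the floor. Contact came with the TCP at 109.3 mm, the height expected for a seated base, and I pressed with about 11 N.
- **Locking:** I twisted it clockwise. The torque stayed near zero until about 60°, then rose to 1.4 N m at the stop.
- **After release:** The bar is in line with both metal ribs and the slots are empty. The other two cartridges and the red look-alike stand undisturbed, and the robot is clear of everything.

No check failed. The first top-camera estimate of the port centre was about 1.5 mm off the wrist-camera one; I used the wrist-camera value.

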